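# Stand the porcelain vases up in the packing lane

## Task

One porcelain vase has fallen over in the foam-topped packing lane and another is still in the open carton. Stand both of them upright in the lane, so that each of the four dark squares carries one upright vase near its middle (the square with the green card is free; the card stays under the vase). Set them down gently, do not drop them, and do not push or knock the two vases that already stand.

Things in the scene. Friction and masses are not known exactly. Their poses are not given: they have to be found in the camera images.
- lane: the packing lane: a fixed board of plywood with a grey foam top, 180 mm (its x) by 570 mm (its y), 20 mm thick, lying on the bench, its y roughly sideways for the robot. Four dark 80 mm felt squares in a row along its y, 150 mm apart, flush with the top. Origin under its centre, at bench level; z up
- place0 (a point): middle of dark square 0 of the lane, on the lane's top (20 mm above the bench); squares are numbered from the robot's right (-y) to its left
- place1 (a point): middle of dark square 1 of the lane, on the lane's top (20 mm above the bench); squares are numbered from the robot's right (-y) to its left
- place2 (a point): middle of dark square 2 of the lane, on the lane's top (20 mm above the bench); squares are numbered from the robot's right (-y) to its left
- place3 (a point): middle of dark square 3 of the lane, on the lane's top (20 mm above the bench); squares are numbered from the robot's right (-y) to its left
- vase_fallen: white and blue porcelain vase, 130 mm tall: square body 50 x 50 x 98 mm, round neck 26 mm wide, lip 34 mm wide, 0.28 kg. Origin on its axis, 65 mm above its foot; z from foot to lip, x and y square to its sides. Lies on a flat side over a square of the lane, lip roughly towards the robot (the lane's -x, up to 0.25 rad off), origin 25 mm above the lane's top
- vase_boxed: white and blue porcelain vase, 130 mm tall: square body 50 x 50 x 98 mm, round neck 26 mm wide, lip 34 mm wide, 0.28 kg. Origin on its axis, 65 mm above its foot; z from foot to lip, x and y square to its sides. It stands upright in the carton
- vase_a: white and blue porcelain vase, 130 mm tall: square body 50 x 50 x 98 mm, round neck 26 mm wide, lip 34 mm wide, 0.28 kg. Origin on its axis, 65 mm above its foot; z from foot to lip, x and y square to its sides. It already stands upright on a square of the lane and must stay
- vase_b: white and blue porcelain vase, 130 mm tall: square body 50 x 50 x 98 mm, round neck 26 mm wide, lip 34 mm wide, 0.28 kg. Origin on its axis, 65 mm above its foot; z from foot to lip, x and y square to its sides. It already stands upright on a square of the lane and must stay
- card: thin green card, 70 x 70 mm, under 1 mm thick, fixed, lying on the free square; origin at its middle
- carton: open cardboard carton, fixed on the bench: 150 x 150 mm outside, 80 mm high, walls and floor 5 mm thick. Origin under its centre, z up
There are look-alikes about, which are no part of the job. Leave any red or turquoise look-alike of the vase_b alone.

How it is judged:
At the end, for the whole second after the job is handed in: Both the fallen vase and the one from the carton stand upright (within 0.1 rad) and at rest on the lane, each with its axis within 30 mm of the middle of a square; the other two vases are upright (within 0.1 rad) and within 30 mm of where they started (angle between each of vase_fallen, vase_boxed, vase_a, vase_b's own z axis and vertical below 0.1 rad and (horizontal distance between vase_fallen and place0 below 0.03 m or horizontal distance between vase_fallen and place1 below 0.03 m or horizontal distance between vase_fallen and place2 below 0.03 m or horizontal distance between vase_fallen and place3 below 0.03 m) and z of each of vase_fallen, vase_boxed in the frame of lane below 0.095 m and linear speed of each of vase_fallen, vase_boxed below 0.02 m/s and (horizontal distance between vase_boxed and place0 below 0.03 m or horizontal distance between vase_boxed and place1 below 0.03 m or horizontal distance between vase_boxed and place2 below 0.03 m or horizontal distance between vase_boxed and place3 below 0.03 m) and distance of each of vase_a, vase_b from where it was at the start of the episode below 0.03 m); the robot touches nothing.
It fails at once if a standing vase was knocked over or pushed away (tilted over 0.3 rad or moved over 40 mm) (angle between any of vase_a, vase_b's own z axis and vertical above 0.3 rad or distance of any of vase_a, vase_b from where it was at the start of the episode above 0.04 m).
It fails at once if a vase was dropped (faster than 0.6 m/s with no finger touching it) ((linear speed of vase_fallen above 0.6 m/s and contact force between vase_fallen and the fingers below 0.05 N) or (linear speed of vase_boxed above 0.6 m/s and contact force between vase_boxed and the fingers below 0.05 N)).
It fails at once if a vase was slammed on the lane (contact force over 60 N) (contact force between any of vase_fallen, vase_boxed and lane above 60 N).
It also fails if it takes over 67 s, if anything falls off the work surface, if the arm or the gripper's body presses on something with over 40 N, if the wrist force passes 120 N, or if a joint passes its speed limit or range.

## Robot

A 6-joint arm with a two-finger parallel gripper is mounted at the origin on the work surface. World frame = base frame: x ahead of the robot, y to its left, z up, the work surface at z = 0. Lengths are in m, angles in rad, forces in N, time in s.
With the tool pointing down it reaches from about 0.3 to 0.775 m from the base axis. Payload 14.6 kg.
Tool frame: the origin (TCP) lies midway between the tips of the shut fingers; the grasp point (between the pads) lies 19 mm behind it (tcp_to_grasp is the distance from the TCP to the grasp point, in m); z points along the fingers, y is the line along which they close (so a half turn about z gives the same grasp; the last joint's range is limited). The gripper opens to 94 mm and grips with 3 to 60 N. Pads are 16 mm wide; open, the fingers measure 119 mm over their backs; the gripper's body (75 mm by 177 mm) begins 78 mm behind the grasp point.
Start: joints at [-1.408, 0.3, 1.521, -0, 1.321, -0.067], TCP at [0.125, -0.536, 0.205] pointing down, gripper open.
Joint ranges: [-3.03, 3.03], [-0.79, 2.21], [0.23, 2.52], [-1.04, 4.18], [0, 3.07], [-2.55, 2.55]. Speed limits (rad/s): [2.22, 2.22, 2.57, 3.14, 3.14, 3.14].

## Interface

Orientations are given as [roll, pitch, yaw] about the fixed x, y, z axes, in that order (R = Rz(yaw) Ry(pitch) Rx(roll)).
In Python, from station import * gives the robot as it stands.
- The arm moves only by the tool send_rows, never from a script. Its argument "motion" is a list of rows, each a list of 3 entries, a list of its own where there are three numbers: the shift along the tool's x, y, z in units of 0.03 m (1.0 is 0.03 m), then the turn, a rotation vector about the tool's x, y, z in units of 0.12 rad (1.0 is 0.12 rad), then the opening, from -1 (shut) to 1 (fully open). In form: [[[x, y, z], [rx, ry, rz], grip], ...]. A call has 1 to 12 rows; each row shifts and turns the commanded pose from where the row before left it, along the tool's axes as they then stand; what a row does not reach is not made up. A row lasts 1/10 s, in which the tool goes at most 50 mm and 8.59 degrees, less where a joint would pass 70% of its speed; a pose out of reach is approached as far as the arm can. A call with a number of a shift or a turn outside -1 to 1 is refused whole. A call with a gripper value outside its range is refused whole. The fingers move at their own pace and stop on an object; "squeeze" is the grip in N (left out, the last holds). Time passes only in rows, so rows that do not move let the fingers close. It gives the time, the measured TCP pose, the force, the opening and the grip force at its end, in the units of the state.
- get_obs(): the state, without advancing time (a new reading comes with each control period).
- camera(name): name is "scene" or "side" or "wrist"; returns a dict with "pixels" (420x560x3 uint8, red, green, blue), "depth" (420x560 float32, m along the optical axis (not along the pixel's ray), 0 where there is no reading), "fx", "fy", "cx", "cy" (pixels), "rvec" (rotation vector, rad) and "tvec" (3), from world to camera coordinates, as OpenCV has them. Camera axes: x right, y down, z forward; pixel columns grow to the right and rows downward; lengths in m; the calibration is good to about 2 mm. A picture is of the moment at which its call begins.
- hand_in(): hands the job in; it is judged then, once.
The state is a dict: "time_s": time; "qpos": joint angles; "joint_vel": joint speeds; "tau": joint torques, N m; "ee_pos": TCP position; "eef_rot": TCP orientation; "force": force on the tool from outside, world axes, zero at the start; "moment": the same for the moment, N m; "grip_width": finger opening in m; "grip_force": force on a finger pad.
Only numpy, scipy, OpenCV 4.12 (cv2) and the standard library are available. Lean on these libraries where they do the work, as an engineer would, in place of code of your own. Each camera call takes 0.05 s, during which the arm holds its last target. There are 200 camera calls.

## Working session

There is one attempt and no reset: what is moved stays moved. The work goes in short steps, Python scripts to look and compute and a tool call to move; the robot and the scene stay as the last step left them, time stands still between calls to the robot, and variables do not carry over. Pictures are saved under pics/ and viewed, at most 10 in all, crops included, and the job is handed in when it is done.

Besides the shell and the picture viewer there is one more tool, called after "Call:" by a JSON object that holds its "api" and its "payload", one argument or row to a line. send_rows: Moves the arm, as the interface text tells. Its arguments: {"type":"object","properties":{"motion":{"type":"array"},"squeeze":{"type":"number"}},"required":["motion"]}

```bash
mkdir -p pics; ls; cat > h.py <<'E'
from station import *
import numpy as np, cv2
from scipy.spatial.transform import Rotation as R
def cloud(c):
    d=c["depth"];v,u=np.mgrid[:d.shape[0],:d.shape[1]]
    P=np.stack([(u-c["cx"])/c["fx"]*d,(v-c["cy"])/c["fy"]*d,d],-1)
    M=cv2.Rodrigues(np.array(c["rvec"],float))[0]
    W=(P-np.ravel(c["tvec"]))@M
    W[d<=0]=np.nan
    return W
E
python3 - <<'E'
from h import *
o=get_obs();print(o)
for n in("scene","side"):
    c=camera(n);np.save(n+".npy",c,allow_pickle=True)
    cv2.imwrite(f"pics/{n}0.png",c["pixels"][:,:,::-1])
    M=cv2.Rodrigues(np.array(c["rvec"],float))[0];print(n,-M.T@np.ravel(c["tvec"]),c["fx"])
E
```

```text
pics
{'time_s': 0.0, 'qpos': array([-1.40758526e+00,  3.00504488e-01,  1.52155291e+00,  2.43289157e-05,
        1.32071920e+00, -6.66405794e-02]), 'joint_vel': array([ 5.72354414e-04, -1.12734849e-04,  1.31226713e-03, -8.53900695e-05,
       -9.44042830e-04, -6.38510214e-04]), 'tau': array([-7.56595600e-04, -5.31811345e+01, -3.52733552e+01,  7.07883644e-02,
        2.44344230e-02, -8.98818666e-05]), 'ee_pos': array([ 0.12524804, -0.53528563,  0.20487994]), 'eef_rot': array([-3.14041290e+00, -1.02353197e-04,  2.29845550e-01]), 'force': array([-0.78870667,  0.51071181, -0.61015677]), 'moment': array([ 0.02918441, -0.00965829, -0.02852001]), 'grip_force': 0.0, 'grip_width': 0.09409875803314076}
scene [ 1.19638394 -0.27565661  0.92820464] 475.85245826531497
side [0.31334083 0.48171806 0.71501757] 390.3423467137052
```

View pics/scene0.png

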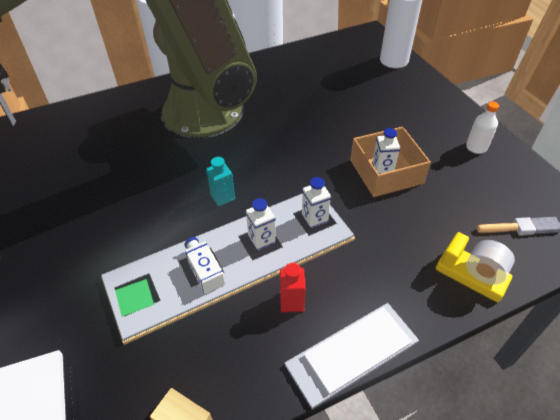

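View pics/side0.png

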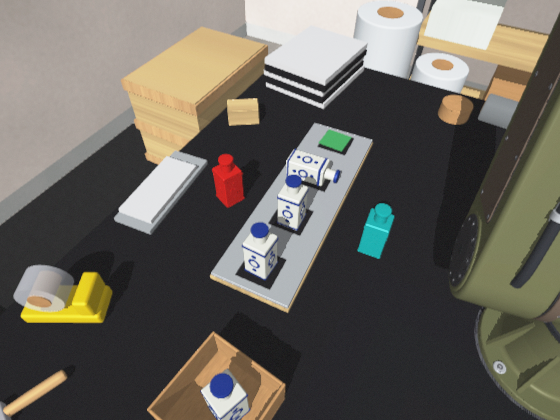

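The scene view shows the lane with the green card at (135,295) on the robot's right (place0). The fallen vase is at (205,265), and the standing vases are at (261,225) and (316,203). The boxed vase is at (386,155). The red and turquoise look-alikes are at (292,290) and (221,183). The side view agrees. Next I'll measure the poses.

```bash
cat > m.py <<'E'
from h import *
def measure():
    cs={n:camera(n) for n in("scene","side")}
    for n,c in cs.items():
        W=cloud(c);z=W[...,2];hsv=cv2.cvtColor(c["pixels"],cv2.COLOR_RGB2HSV)
        H,S,V=[hsv[...,i].astype(int) for i in range(3)]
        near=(np.abs(W[...,1])<.7)&(W[...,0]>.2)&(W[...,0]<.85)
        g=near&(H>45)&(H<75)&(S>120)&(z<.035);print(n,"card",np.nanmedian(W[g],0).round(4),g.sum())
        ln=near&(S<70)&(V>90)&(z>.012)&(z<.028)
        k,lab,st,_=cv2.connectedComponentsWithStats(ln.astype(np.uint8));b=1+np.argmax(st[1:,4])
        P=W[lab==b][:,:2].astype(np.float32);r=cv2.minAreaRect(P);print(n,"lane",r,np.nanmedian(z[lab==b]))
        blue=near&(H>108)&(H<128)&(S>150)&(V>60)&(z>.03)
        k,lab,st,ce=cv2.connectedComponentsWithStats(blue.astype(np.uint8))
        for i in range(1,k):
            if st[i,4]>40:
                q=W[lab==i];t=q[q[:,2]>np.nanpercentile(q[:,2],99)-.004]
                rr=cv2.minEnclosingCircle(t[:,:2].astype(np.float32))
                print(n,"blue",ce[i].round(),st[i,4],np.round(rr[0],4),round(rr[1],4),"zmax",t[:,2].max().round(4))
        # side faces of white-topped points at given heights
        lay=near&(z>.055)&(z<.08)&(S<60)&(V>120)
        k,lab,st,ce=cv2.connectedComponentsWithStats(lay.astype(np.uint8))
        for i in range(1,k):
            if st[i,4]>60: print(n,"mid",ce[i].round(),st[i,4],cv2.minAreaRect(W[lab==i][:,:2].astype(np.float32)),np.nanpercentile(W[lab==i][:,2],[5,95]).round(3))
        br=near&(H>8)&(H<20)&(S>90)&(z>.076)&(z<.084)&(W[...,1]>.1)
        if br.sum()>20: print(n,"carton rim",cv2.minAreaRect(W[br][:,:2].astype(np.float32)),br.sum())
if __name__=="__main__": measure()
E
python3 m.py
```

```text
scene card [ 0.5835 -0.3492  0.0202] 894
scene lane ((0.5647123456001282, -0.11695164442062378), (0.1816074699163437, 0.5691823959350586), 3.0729033946990967) 0.018798986538323768
scene blue [390. 132.] 86 [0.4658 0.3637] 0.0159 zmax 0.1374
scene blue [317. 182.] 128 [0.5538 0.1068] 0.0165 zmax 0.1524
scene blue [259. 204.] 140 [ 0.5577 -0.0357] 0.0168 zmax 0.1531
scene mid [482. 133.] 173 ((0.5144556164741516, 0.6460215449333191), (0.05944499373435974, 0.03052632138133049), 44.491859436035156) [0.056 0.078]
scene mid [387. 157.] 118 ((0.48595839738845825, 0.35424691438674927), (0.049832601100206375, 0.018600447103381157), 56.01322555541992) [0.057 0.079]
scene mid [318. 212.] 118 ((0.5757647156715393, 0.1060713529586792), (0.05153058096766472, 0.014217330142855644), 77.36360168457031) [0.056 0.079]
scene mid [261. 233.] 146 ((0.5697944164276123, -0.04795614257454872), (0.06685665249824524, 0.034097589552402496), 48.70882034301758) [0.056 0.079]
scene mid [194. 245.] 86 ((0.5354695916175842, -0.1918528825044632), (0.03430141508579254, 0.048503972589969635), 4.239675998687744) [0.055 
[... 1096 characters left out ...]
 [297. 214.] 76 ((0.5317074656486511, -0.020809156820178032), (0.0357770211994648, 0.016156479716300964), 56.476871490478516) [0.056 0.079]
side mid [256. 263.] 142 ((0.5478976964950562, 0.1329318881034851), (0.049734555184841156, 0.013723473064601421), 14.249873161315918) [0.056 0.079]
side mid [ 57. 301.] 92 ((0.8186198472976685, 0.377687007188797), (0.02691100910305977, 0.004107367247343063), 26.762983322143555) [0.057 0.079]
side mid [236. 409.] 105 ((0.4375346302986145, 0.3735039532184601), (0.04486644268035889, 0.00209121429361403), 70.53850555419922) [0.057 0.079]
side carton rim ((0.6193200349807739, 0.3556533455848694), (0.14991454780101776, 0.44855454564094543), 83.49951171875) 843
```

```bash
python3 - <<'E'
from h import *
a=np.radians(4.8);ax=np.array([np.cos(a),np.sin(a)]);ay=np.array([-ax[1],ax[0]])
for n in("scene","side"):
    c=np.load(n+".npy",allow_pickle=True).item();W=cloud(c)
    d=W[...,:2]-np.array([.58,-.188]);s=d@ax;t=d@ay
    for lo in np.arange(-.11,.085,.01):
        m=(s>=lo)&(s<lo+.01)&(abs(t)<.055)&(W[...,2]>.03)
        if m.sum()>3: print(n,round(lo,3),m.sum(),"t",np.percentile(t[m],[3,97]).round(3),"z",np.percentile(W[m][:,2],[3,50,97]).round(3))
c=np.load("scene.npy",allow_pickle=True).item()
cv2.imwrite("pics/crop.png",cv2.resize(c["pixels"][215:310,150:300,::-1],None,fx=5,fy=5,interpolation=cv2.INTER_CUBIC))
E
```

```text
scene -0.07 65 t [-0.016  0.016] z [0.038 0.055 0.062]
scene -0.06 40 t [-0.012  0.011] z [0.048 0.055 0.059]
scene -0.05 11 t [-0.01   0.006] z [0.054 0.057 0.058]
scene -0.04 48 t [-0.025  0.022] z [0.063 0.069 0.071]
scene -0.03 101 t [-0.025  0.023] z [0.045 0.069 0.072]
scene -0.02 86 t [-0.025  0.022] z [0.051 0.069 0.072]
scene -0.01 101 t [-0.025  0.023] z [0.043 0.068 0.072]
scene -0.0 92 t [-0.026  0.022] z [0.053 0.069 0.071]
scene 0.01 93 t [-0.026  0.022] z [0.042 0.069 0.072]
scene 0.02 100 t [-0.025  0.023] z [0.046 0.068 0.072]
scene 0.03 102 t [-0.025  0.022] z [0.053 0.069 0.072]
scene 0.04 95 t [-0.025  0.022] z [0.04  0.069 0.071]
scene 0.05 194 t [-0.025  0.024] z [0.034 0.065 0.071]
scene 0.06 134 t [-0.021  0.022] z [0.031 0.052 0.07 ]
side -0.08 29 t [-0.01   0.018] z [0.035 0.046 0.061]
side -0.07 48 t [-0.006  0.019] z [0.038 0.055 0.062]
side -0.06 42 t [-0.003  0.015] z [0.042 0.053 0.058]
side -0.05 50 t [-0.009  0.019] z [0.038 0.054 0.064]
side -0.04 130 t [-0.02   0.028] z [0.032 0.065 0.072]
side -0.03 103 t [-0.02   0.028] z [0.032 0.068 0.071]
side -0.02 98 t [-0.019  0.027] z [0.034 0.067 0.071]
side -0.01 103 t [-0.019  0.028] z [0.032 0.068 0.071]
side -0.0 98 t [-0.018  0.028] z [0.034 0.068 0.071]
side 0.01 97 t [-0.021  0.028] z [0.033 0.068 0.072]
side 0.02 94 t [-0.02   0.028] z [0.037 0.068 0.071]
side 0.03 99 t [-0.019  0.027] z [0.035 0.068 0.072]
side 0.04 94 t [-0.02   0.027] z [0.033 0.067 0.07 ]
side 0.05 66 t [-0.02   0.027] z [0.032 0.068 0.072]
```

View pics/crop.png

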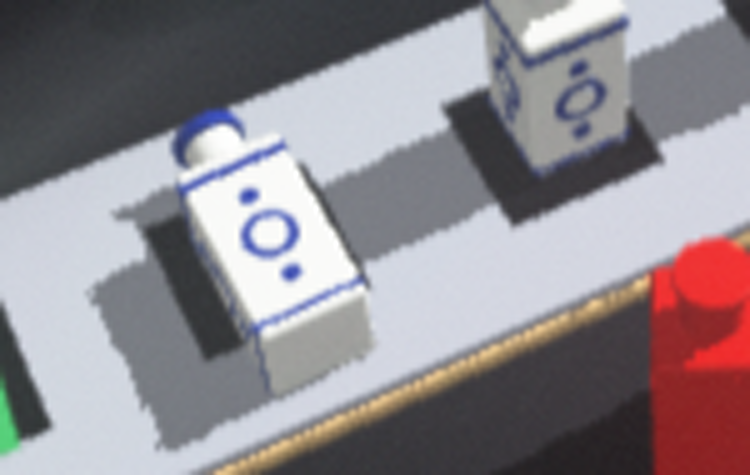

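The fallen vase's origin is at about (0.576, −0.187), its axis yaw is about 4.8°, and its lip points towards the robot. I'll write a helper that turns a target pose into rows, then move above the vase.

```bash
cat >> h.py <<'E'
def rot(yaw,tilt): # tool down, x axis at yaw, z tilted forward by tilt
    return R.from_euler('z',yaw)*R.from_euler('x',np.pi)*R.from_euler('y',tilt)
def plan(grasp,Rt,n,off=.019):
    """constant row (units) for n rows bringing the grasp point to `grasp`, orientation Rt"""
    o=get_obs();R0=R.from_euler('xyz',o["eef_rot"]);p1=np.array(grasp)+Rt.apply([0,0,off])
    w=(R0.inv()*Rt).as_rotvec()/n
    S=sum(R.from_rotvec(w*k).as_matrix() for k in range(n))
    v=np.linalg.solve(S,R0.inv().apply(p1-o["ee_pos"]))
    print("n",n,"shift",(v/.03).round(3),"turn",(w/.12).round(3))
def st():
    o=get_obs();Rr=R.from_euler('xyz',o["eef_rot"]);z=Rr.apply([0,0,1]);x=Rr.apply([1,0,0])
    print("t",o["time_s"],"tcp",o["ee_pos"].round(4),"grasp",(o["ee_pos"]-.019*z).round(4),"z",z.round(3),"x",x.round(3),"q",o["qpos"].round(3),"F",o["force"].round(1),"w",round(o["grip_width"],4),o["grip_force"])
    open("log.txt","a").write(repr((o["qpos"].tolist(),o["ee_pos"].tolist(),o["eef_rot"].tolist()))+"\n")
E
python3 -c "
from h import *
st();plan([.45,-.20,.26],rot(.084,0),18)"
```

```text
t 0.2 tcp [ 0.1253 -0.5354  0.2051] grasp [ 0.1253 -0.5354  0.2241] z [-0.     0.001 -1.   ] x [0.974 0.228 0.   ] q [-1.408  0.3    1.521  0.     1.321 -0.067] F [ 0.1 -0.2  1.3] w 0.094 0.0
n 18 shift [ 0.694 -0.517 -0.066] turn [-0.    -0.     0.067]
```

Call:
{"api": "send_rows", "payload": {
  "motion": [
    [[0.7,-0.52,-0.07],[0,0,0.07],0.6],
    [[0.7,-0.52,-0.07],[0,0,0.07],0.6],
    [[0.7,-0.52,-0.07],[0,0,0.07],0.6],
    [[0.7,-0.52,-0.07],[0,0,0.07],0.6],
    [[0.7,-0.52,-0.07],[0,0,0.07],0.6],
    [[0.7,-0.52,-0.07],[0,0,0.07],0.6],
    [[0.7,-0.52,-0.07],[0,0,0.07],0.6],
    [[0.7,-0.52,-0.07],[0,0,0.07],0.6],
    [[0.7,-0.52,-0.07],[0,0,0.07],0.6],
    [[0.7,-0.52,-0.07],[0,0,0.07],0.6],
    [[0.7,-0.52,-0.07],[0,0,0.07],0.6],
    [[0.7,-0.52,-0.07],[0,0,0.07],0.6]
  ]
}}

```text
time_s: 1.4
ee_pos: [0.3394, -0.3047, 0.2307]
eef_rot: [-3.142, 0.0, 0.129]
force: [0.1, -0.4, -0.1]
grip_width: 0.0748
grip_force: 0.0
```

```bash
python3 -c "
from h import *
st();plan([.45,-.20,.26],rot(.084,.4),8)"
```

```text
t 1.4 tcp [ 0.3394 -0.3047  0.2307] grasp [ 0.3394 -0.3047  0.2497] z [-0.  0. -1.] x [ 0.992  0.128 -0.   ] q [-0.812  0.068  1.736  0.     1.338  0.63 ] F [ 0.1 -0.4 -0.1] w 0.0748 0.0
n 8 shift [ 0.54  -0.382  0.045] turn [-0.009  0.417  0.046]
```

Call:
{"api": "send_rows", "payload": {
  "motion": [
    [[0.54,-0.38,0.04],[0,0.42,0.05],0.6],
    [[0.54,-0.38,0.04],[0,0.42,0.05],0.6],
    [[0.54,-0.38,0.04],[0,0.42,0.05],0.6],
    [[0.54,-0.38,0.04],[0,0.42,0.05],0.6],
    [[0.54,-0.38,0.04],[0,0.42,0.05],0.6],
    [[0.54,-0.38,0.04],[0,0.42,0.05],0.6],
    [[0.54,-0.38,0.04],[0,0.42,0.05],0.6],
    [[0.54,-0.38,0.04],[0,0.42,0.05],0.6]
  ]
}}

```text
time_s: 2.2
ee_pos: [0.457, -0.2005, 0.2442]
eef_rot: [-3.131, -0.405, 0.078]
force: [-0.1, 0.8, 0.2]
grip_width: 0.0752
grip_force: 0.0
```

```bash
cat > kin.py <<'E'
from h import *
from scipy.optimize import least_squares
from ast import literal_eval
def fk(q,p):
    # p: shoulder height, a1, L1, elbow offset e, L2 (to wrist), d6 ; angles from vertical
    h,a1,L1,e,L2,d=p
    A=R.from_euler('z',q[0]);B=A*R.from_euler('y',q[1]);C=B*R.from_euler('y',q[2])
    D=C*R.from_euler('z',q[3])*R.from_euler('y',q[4])*R.from_euler('z',q[5])
    pos=A.apply([a1,0,h])+B.apply([0,0,L1])+C.apply([e,0,L2])+D.apply([0,0,d])
    return pos,D
def data(): return [literal_eval(l) for l in open("log.txt")]
if __name__=="__main__":
    D=data()
    for q,x,r in D:
        _,Rm=fk(q,[0]*6);Rt=R.from_euler('xyz',r);print("tool offset",(Rm.inv()*Rt).as_rotvec().round(3))
    f=lambda p:np.concatenate([fk(q,p)[0]-x for q,x,_ in D]+[(p-p0)*1e-3])
    p0=np.array([.3,.0,.4,0,.4,.25]);s=least_squares(f,p0);print(s.x.round(4),np.abs(s.fun[:-6]).max());np.save("kin.npy",s.x)
E
python3 -c "
from h import *
st()"; python3 kin.py
```

```text
t 2.2 tcp [ 0.457  -0.2005  0.2442] grasp [ 0.4496 -0.2013  0.2616] z [ 0.392  0.041 -0.919] x [0.916 0.071 0.394] q [-0.632 -0.034  1.86   0.314  1.031  0.735] F [-0.1  0.8  0.2] w 0.0752 0.0
tool offset [0.    0.    1.571]
tool offset [0.    0.    1.571]
tool offset [0.    0.    1.571]
[ 1.4929 -0.276   0.5173  1.1814  0.9953  0.3978] 0.03627169939840251
```

```bash
sed -i 's/h,a1,L1,e,L2,d=p/h,a1,L1,e,L2,d,b=p/; s/\[a1,0,h\]/[a1,b,h]/; s/\[0\]\*6/[0]*7/; s/0,.4,.25\]/0,.4,.25,.037]/; s/(p-p0)\*1e-3/(p-p0)*1e-4/; s/:-6\]/:-7]/' kin.py; python3 kin.py
```

```text
tool offset [0.    0.    1.571]
tool offset [0.    0.    1.571]
tool offset [0.    0.    1.571]
[0.2212 0.     0.4242 0.0409 0.4475 0.2706 0.0366] 1.7258021955957048e-08
```

```bash
cat > ik.py <<'E'
from kin import *
lo=np.array([-3.03,-.79,.23,-1.04,0,-2.55]);hi=np.array([3.03,2.21,2.52,4.18,3.07,2.55])
p=np.load("kin.npy");T=R.from_euler('z',np.pi/2)
def ik(grasp,Rt,q0,off=.019):
    x=np.array(grasp)+Rt.apply([0,0,off])
    def f(q):
        a,D=fk(q,p);return np.concatenate([(a-x)*5,(Rt.inv()*D*T).as_rotvec()])
    s=least_squares(f,np.clip(q0,lo+1e-3,hi-1e-3),bounds=(lo,hi));return s.x,np.abs(s.fun).max()
E
python3 - <<'E'
from ik import *
q=np.array(data()[-1][0])
for a in(45,55,60,65,70,80,90):
    qq=q
    for t in np.linspace(23,a,6): qq,e=ik([.56,-.188,.12],rot(.084,np.radians(t)),qq)
    q1,e1=ik([.58,-.187,.046],rot(.084,np.radians(a)),qq)
    qe=q1;L=[]
    for t in np.linspace(a,a-90,10):
        qe,e=ik([.567,-.191,.10],rot(.084,np.radians(t)),qe);L.append((qe,e))
    print(a,"start",q1.round(2),round(e1,4),"end",qe.round(2),"maxerr",round(max(e for _,e in L),4),"max dq",np.abs(np.diff([x for x,_ in L],axis=0)).max(0).round(2))
E
```

```text
45 start [-0.55  0.48  1.97  1.56  0.43 -0.46] 0.0 end [-0.28  0.98  0.91 -0.28  1.99  1.19] maxerr 0.0 max dq [0.04 0.11 0.13 0.54 0.2  0.55]
55 start [-0.59  0.53  2.03  1.99  0.59 -0.91] 0.0 end [-0.3   0.87  1.04 -0.22  1.8   1.2 ] maxerr 0.0 max dq [0.04 0.11 0.13 0.54 0.2  0.55]
60 start [-0.6   0.56  2.05  2.11  0.7  -1.05] 0.0 end [-0.31  0.82  1.11 -0.19  1.7   1.2 ] maxerr 0.0 max dq [0.04 0.1  0.13 0.55 0.2  0.56]
65 start [-0.62  0.61  2.07  2.2   0.81 -1.16] 0.0 end [-0.32  0.76  1.18 -0.17  1.61  1.2 ] maxerr 0.0 max dq [0.04 0.1  0.13 0.54 0.2  0.55]
70 start [-0.63  0.65  2.08  2.26  0.93 -1.24] 0.0 end [-0.33  0.71  1.24 -0.14  1.51  1.19] maxerr 0.0 max dq [0.04 0.1  0.13 0.55 0.22 0.56]
80 start [-0.65  0.76  2.07  2.34  1.17 -1.35] 0.0 end [-0.36  0.62  1.37 -0.08  1.31  1.16] maxerr 0.0 max dq [0.04 0.11 0.13 0.55 0.24 0.56]
90 start [-0.66  0.88  2.03  2.39  1.4  -1.42] 0.0 end [-0.39  0.53  1.5   0.    1.11  1.1 ] maxerr 0.0 max dq [0.04 0.12 0.12 0.55 0.24 0.56]
```

```bash
python3 - <<'E'
from h import *
for n in("scene","side"):
    c=np.load(n+".npy",allow_pickle=True).item();W=cloud(c);h=cv2.cvtColor(c["pixels"],cv2.COLOR_RGB2HSV)
    for nm,a,b in(("red",0,6),("turq",84,98)):
        m=(h[...,0]>=a)&(h[...,0]<=b)&(h[...,1]>150)&(W[...,2]>.115)&(W[...,2]<.14)&(W[...,0]>.2)&(W[...,0]<.9)
        print(n,nm,m.sum(),np.median(W[m],0).round(3),np.percentile(W[m],[2,98],0).round(3).tolist())
E
```

```text
scene red 190 [ 0.731 -0.04   0.129] [[0.717, -0.054, 0.123], [0.743, -0.025, 0.132]]
scene turq 135 [ 0.376 -0.069  0.128] [[0.356, -0.084, 0.116], [0.388, -0.054, 0.131]]
side red 157 [ 0.723 -0.033  0.129] [[0.71, -0.052, 0.116], [0.739, -0.022, 0.131]]
side turq 212 [ 0.368 -0.063  0.129] [[0.353, -0.082, 0.116], [0.384, -0.051, 0.131]]
```

```bash
python3 -c "
from h import *
plan([.49,-.194,.16],rot(.084,np.radians(50)),12)"
```

```text
n 12 shift [-0.047 -0.009  0.298] turn [-0.005  0.325 -0.005]
```

Call:
{"api": "send_rows", "payload": {
  "motion": [
    [[-0.05,-0.01,0.3],[0,0.325,0],0.6],
    [[-0.05,-0.01,0.3],[0,0.325,0],0.6],
    [[-0.05,-0.01,0.3],[0,0.325,0],0.6],
    [[-0.05,-0.01,0.3],[0,0.325,0],0.6],
    [[-0.05,-0.01,0.3],[0,0.325,0],0.6],
    [[-0.05,-0.01,0.3],[0,0.325,0],0.6],
    [[-0.05,-0.01,0.3],[0,0.325,0],0.6],
    [[-0.05,-0.01,0.3],[0,0.325,0],0.6],
    [[-0.05,-0.01,0.3],[0,0.325,0],0.6],
    [[-0.05,-0.01,0.3],[0,0.325,0],0.6],
    [[-0.05,-0.01,0.3],[0,0.325,0],0.6],
    [[-0.05,-0.01,0.3],[0,0.325,0],0.6]
  ]
}}

```text
time_s: 3.4
ee_pos: [0.5036, -0.1928, 0.1463]
eef_rot: [-3.127, -0.872, 0.071]
force: [0.2, 0.1, 0.1]
grip_width: 0.0753
grip_force: 0.0
```

```bash
python3 -c "
from h import *
st();plan([.519,-.192,.10],rot(.084,np.radians(50)),4)"; python3 kin.py|tail -1
```

```text
t 3.4 tcp [ 0.5036 -0.1928  0.1463] grasp [ 0.4891 -0.1941  0.1585] z [ 0.763  0.068 -0.643] x [0.641 0.046 0.766] q [-0.719  0.117  2.162  1.316  0.609 -0.274] F [0.2 0.1 0.1] w 0.0753 0.0
n 4 shift [-0.213  0.007  0.505] turn [-0.009  0.    -0.017]
[0.2212 0.     0.4242 0.0409 0.4475 0.2706 0.0366] 3.155116834463456e-09
```

Call:
{"api": "send_rows", "payload": {
  "motion": [
    [[-0.21,0.01,0.505],[-0.01,0,-0.02],0.6],
    [[-0.21,0.01,0.505],[-0.01,0,-0.02],0.6],
    [[-0.21,0.01,0.505],[-0.01,0,-0.02],0.6],
    [[-0.21,0.01,0.505],[-0.01,0,-0.02],0.6],
    [[0,0,0.38],[0,0,0],0.6],
    [[0,0,0.38],[0,0,0],0.6],
    [[0,0,0.38],[0,0,0],0.6],
    [[0,0,0.38],[0,0,0],0.6],
    [[0,0,0.38],[0,0,0],0.6],
    [[0,0,0.38],[0,0,0],0.6],
    [[0,0,0.38],[0,0,0],0.6],
    [[0,0,0],[0,0,0],0.6]
  ]
}}

```text
time_s: 4.6
ee_pos: [0.5949, -0.1855, 0.0358]
eef_rot: [3.141, -0.87, 0.086]
force: [-0.3, 1.0, 0.0]
grip_width: 0.075
grip_force: 0.0
```

```bash
python3 -c "
from h import *
st()
cv2.imwrite('pics/g1.png',camera('scene')['pixels'][150:370,80:380,::-1].repeat(2,0).repeat(2,1))"
```

```text
t 4.6 tcp [ 0.5949 -0.1855  0.0358] grasp [ 0.5805 -0.1868  0.0481] z [ 0.762  0.065 -0.645] x [0.642 0.055 0.765] q [-0.565  0.499  2.003  1.791  0.494 -0.705] F [-0.3  1.   0. ] w 0.075 0.0
```

View pics/g1.png

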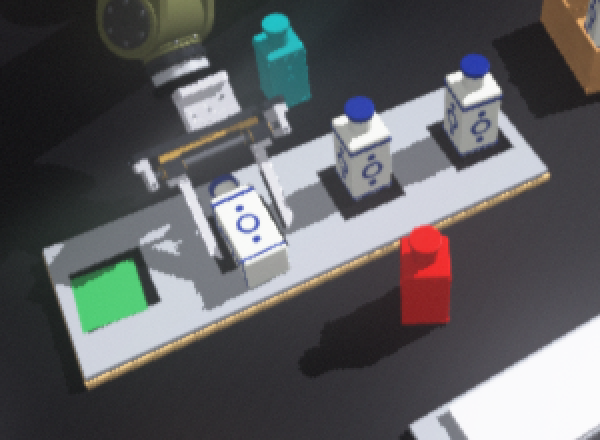

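The fingers straddle the body of the fallen vase evenly (crop pixels about 215 and 285), clear of its neighbours. I'll close them, then lift gently.

Call:
{"api": "send_rows", "payload": {
  "motion": [
    [[0,0,0],[0,0,0],-0.1],
    [[0,0,0],[0,0,0],-0.1],
    [[0,0,0],[0,0,0],-0.1],
    [[0,0,0],[0,0,0],-0.1],
    [[0,0,0],[0,0,0],-0.1],
    [[0,0,0],[0,0,0],-0.1]
  ],
  "squeeze": 25
}}

```text
time_s: 5.25
ee_pos: [0.5945, -0.1861, 0.0372]
eef_rot: [3.14, -0.872, 0.086]
force: [-4.1, -0.0, 5.1]
grip_width: 0.0499
grip_force: 25.0
```

```bash
python3 -c "
from h import *
st();plan([.575,-.189,.125],rot(.084,np.radians(50)),8)"
```

```text
t 5.25 tcp [ 0.5945 -0.1861  0.0372] grasp [ 0.58   -0.1873  0.0494] z [ 0.763  0.064 -0.644] x [0.641 0.055 0.765] q [-0.566  0.495  2.005  1.79   0.494 -0.704] F [-4.1 -0.   5.1] w 0.0499 24.999665021896362
n 8 shift [ 0.228  0.005 -0.219] turn [0.    0.001 0.001]
```

Call:
{"api": "send_rows", "payload": {
  "motion": [
    [[0.23,0,-0.22],[0,0,0],-0.1],
    [[0.23,0,-0.22],[0,0,0],-0.1],
    [[0.23,0,-0.22],[0,0,0],-0.1],
    [[0.23,0,-0.22],[0,0,0],-0.1],
    [[0.23,0,-0.22],[0,0,0],-0.1],
    [[0.23,0,-0.22],[0,0,0],-0.1],
    [[0.23,0,-0.22],[0,0,0],-0.1],
    [[0.23,0,-0.22],[0,0,0],-0.1],
    [[0,0,0],[0,0,0],-0.1]
  ]
}}

```text
time_s: 6.15
ee_pos: [0.5897, -0.1863, 0.1139]
eef_rot: [3.139, -0.872, 0.087]
force: [1.4, 0.3, -2.6]
grip_width: 0.0502
grip_force: 25.0
```

```bash
python3 -c "
from h import *
st();plan([.57,-.190,.125],rot(.084,np.radians(5)),12)"
```

```text
t 6.15 tcp [ 0.5897 -0.1863  0.1139] grasp [ 0.5752 -0.1875  0.1261] z [ 0.763  0.064 -0.643] x [0.641 0.056 0.766] q [-0.573  0.321  2.003  1.454  0.49  -0.33 ] F [ 1.4  0.3 -2.6] w 0.0502 24.997523725032806
n 12 shift [-0.056  0.006 -0.006] turn [ 0.001 -0.545  0.001]
```

The wrist force of −2.6 N shows the vase is held. Now I'll rotate it upright.

Call:
{"api": "send_rows", "payload": {
  "motion": [
    [[-0.055,0,0],[0,-0.545,0],-0.1],
    [[-0.055,0,0],[0,-0.545,0],-0.1],
    [[-0.055,0,0],[0,-0.545,0],-0.1],
    [[-0.055,0,0],[0,-0.545,0],-0.1],
    [[-0.055,0,0],[0,-0.545,0],-0.1],
    [[-0.055,0,0],[0,-0.545,0],-0.1],
    [[-0.055,0,0],[0,-0.545,0],-0.1],
    [[-0.055,0,0],[0,-0.545,0],-0.1],
    [[-0.055,0,0],[0,-0.545,0],-0.1],
    [[-0.055,0,0],[0,-0.545,0],-0.1],
    [[-0.055,0,0],[0,-0.545,0],-0.1],
    [[-0.055,0,0],[0,-0.545,0],-0.1]
  ]
}}

```text
time_s: 7.35
ee_pos: [0.5724, -0.1872, 0.1027]
eef_rot: [-3.141, -0.082, 0.086]
force: [-0.1, 0.2, -2.1]
grip_width: 0.0496
grip_force: 25.0
```

```bash
python3 -c "
from h import *
st();plan([.567,-.191,.125],rot(.084,np.radians(-40)),12)"
```

```text
t 7.35 tcp [ 0.5724 -0.1872  0.1027] grasp [ 0.5709 -0.1873  0.1216] z [ 0.082  0.008 -0.997] x [0.993 0.085 0.082] q [-0.394  0.472  1.537  0.044  1.061  1.071] F [-0.1  0.2 -2.1] w 0.0496 24.997546076774597
n 12 shift [-0.055  0.009 -0.007] turn [-0.    -0.542  0.001]
```

Call:
{"api": "send_rows", "payload": {
  "motion": [
    [[-0.055,0.01,-0.01],[0,-0.545,0],-0.1],
    [[-0.055,0.01,-0.01],[0,-0.545,0],-0.1],
    [[-0.055,0.01,-0.01],[0,-0.545,0],-0.1],
    [[-0.055,0.01,-0.01],[0,-0.545,0],-0.1],
    [[-0.055,0.01,-0.01],[0,-0.545,0],-0.1],
    [[-0.055,0.01,-0.01],[0,-0.545,0],-0.1],
    [[-0.055,0.01,-0.01],[0,-0.545,0],-0.1],
    [[-0.055,0.01,-0.01],[0,-0.545,0],-0.1],
    [[-0.055,0.01,-0.01],[0,-0.545,0],-0.1],
    [[-0.055,0.01,-0.01],[0,-0.545,0],-0.1],
    [[-0.055,0.01,-0.01],[0,-0.545,0],-0.1],
    [[-0.055,0.01,-0.01],[0,-0.545,0],-0.1]
  ]
}}

```text
time_s: 8.55
ee_pos: [0.5554, -0.1922, 0.1111]
eef_rot: [-3.139, 0.702, 0.088]
force: [0.8, -0.3, -1.9]
grip_width: 0.0499
grip_force: 25.0
```

```bash
python3 -c "
from h import *
st()
for n in('scene','side'):
    c=camera(n);np.save(n+'1.npy',c,allow_pickle=True);W=cloud(c)
    m=(abs(W[...,0]-.57)<.07)&(abs(W[...,1]+.19)<.06)&(W[...,2]>.03)
    h=cv2.cvtColor(c['pixels'],cv2.COLOR_RGB2HSV)
    b=m&(h[...,0]>108)&(h[...,0]<128)&(h[...,1]>150)&(W[...,2]>.17)
    q=W[b];print(n,b.sum(),np.percentile(q,[2,50,98],0).round(4).tolist())
    print('low z', np.percentile(W[m][:,2],[.5,1,2]).round(4))
    cv2.imwrite(f'pics/up_{n}.png',c['pixels'][80:300,120:420,::-1].repeat(2,0).repeat(2,1))
"
```

```text
t 8.55 tcp [ 0.5554 -0.1922  0.1111] grasp [ 0.5676 -0.1912  0.1256] z [-0.644 -0.054 -0.763] x [ 0.761  0.067 -0.646] q [-0.288  0.901  0.958 -0.253  1.939  1.186] F [ 0.8 -0.3 -1.9] w 0.0499 24.99814063310623
scene 3 [[0.5605, -0.1775, 0.1936], [0.5626, -0.1768, 0.1938], [0.5633, -0.1757, 0.1942]]
low z [0.0734 0.1288 0.2108]
side 132 [[0.5467, -0.2029, 0.1889], [0.5605, -0.1868, 0.1942], [0.5751, -0.1731, 0.1963]]
low z [0.069  0.0704 0.0737]
```

View pics/up_side.png

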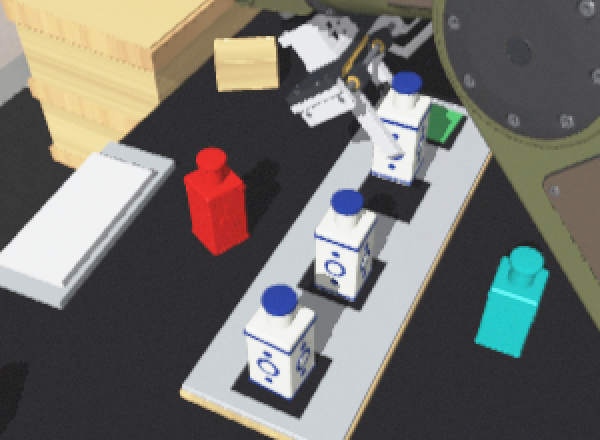

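The side view shows the vase held upright above square 1 (crop pixel about (402,140)), vertical and clear of its neighbours. Its foot is at about z=0.064, so I'll lower it.

Call:
{"api": "send_rows", "payload": {
  "motion": [
    [[0.09,0,0.09],[0,0,0],-0.1],
    [[0.09,0,0.09],[0,0,0],-0.1],
    [[0.09,0,0.09],[0,0,0],-0.1],
    [[0.09,0,0.09],[0,0,0],-0.1],
    [[0.09,0,0.09],[0,0,0],-0.1],
    [[0.09,0,0.09],[0,0,0],-0.1],
    [[0.09,0,0.09],[0,0,0],-0.1],
    [[0.09,0,0.09],[0,0,0],-0.1],
    [[0.09,0,0.09],[0,0,0],-0.1],
    [[0.09,0,0.09],[0,0,0],-0.1],
    [[0,0,0],[0,0,0],-0.1]
  ]
}}

```text
time_s: 9.75
ee_pos: [0.5587, -0.1924, 0.0735]
eef_rot: [3.141, 0.699, 0.084]
force: [-0.2, 0.2, -2.0]
grip_width: 0.0501
grip_force: 25.0
```

```bash
python3 -c "
from h import *
st()"
```

```text
t 9.75 tcp [ 0.5587 -0.1924  0.0735] grasp [ 0.5708 -0.1914  0.0881] z [-0.641 -0.055 -0.765] x [ 0.763  0.064 -0.644] q [-0.287  0.948  0.964 -0.249  1.885  1.203] F [-0.2  0.2 -2. ] w 0.0501 24.998010993003845
```

Call:
{"api": "send_rows", "payload": {
  "motion": [
    [[0.022,0,0.026],[0,0,0],-0.1],
    [[0.022,0,0.026],[0,0,0],-0.1],
    [[0.022,0,0.026],[0,0,0],-0.1],
    [[0.022,0,0.026],[0,0,0],-0.1]
  ]
}}

```text
time_s: 10.15
ee_pos: [0.5589, -0.1925, 0.0701]
eef_rot: [3.14, 0.698, 0.084]
force: [0.7, 0.4, -2.2]
grip_width: 0.0499
grip_force: 25.0
```

Foot is at about z=0.023, so I'll continue in 1 mm rows.

Call:
{"api": "send_rows", "payload": {
  "motion": [
    [[0.022,0,0.026],[0,0,0],-0.1],
    [[0.022,0,0.026],[0,0,0],-0.1],
    [[0.022,0,0.026],[0,0,0],-0.1]
  ]
}}

```text
time_s: 10.45
ee_pos: [0.5589, -0.1925, 0.0669]
eef_rot: [3.14, 0.699, 0.084]
force: [-0.8, 0.3, -2.8]
grip_width: 0.0499
grip_force: 25.0
```

Call:
{"api": "send_rows", "payload": {
  "motion": [
    [[0.022,0,0.026],[0,0,0],-0.1],
    [[0,0,0],[0,0,0],-0.1]
  ]
}}

```text
time_s: 10.65
ee_pos: [0.5588, -0.1925, 0.0658]
eef_rot: [3.141, 0.699, 0.084]
force: [-0.2, -0.4, -2.5]
grip_width: 0.0498
grip_force: 25.0
```

Call:
{"api": "send_rows", "payload": {
  "motion": [
    [[0.022,0,0.026],[0,0,0],-0.1],
    [[0,0,0],[0,0,0],-0.1]
  ]
}}

```text
time_s: 10.85
ee_pos: [0.5589, -0.1925, 0.0649]
eef_rot: [3.141, 0.699, 0.084]
force: [-0.5, -0.2, -1.8]
grip_width: 0.0501
grip_force: 25.0
```

```bash
python3 -c "
from h import *
st()
c=camera('side');W=cloud(c);h=cv2.cvtColor(c['pixels'],cv2.COLOR_RGB2HSV)
b=(abs(W[...,0]-.57)<.05)&(abs(W[...,1]+.19)<.05)&(h[...,0]>108)&(h[...,0]<128)&(h[...,1]>150)&(W[...,2]>.13)
print(b.sum(),np.percentile(W[b],[2,50,98],0).round(4).tolist())"
```

```text
t 10.85 tcp [ 0.5589 -0.1925  0.0649] grasp [ 0.571  -0.1915  0.0794] z [-0.641 -0.055 -0.766] x [ 0.763  0.064 -0.643] q [-0.287  0.958  0.967 -0.248  1.872  1.207] F [-0.5 -0.2 -1.8] w 0.0501 24.997985064983368
110 [[0.5498, -0.2017, 0.1445], [0.5638, -0.1854, 0.1493], [0.5778, -0.1739, 0.1514]]
```

Call:
{"api": "send_rows", "payload": {
  "motion": [
    [[0.022,0,0.026],[0,0,0],-0.1],
    [[0,0,0],[0,0,0],-0.1]
  ]
}}

```text
time_s: 11.1
ee_pos: [0.559, -0.1926, 0.0646]
eef_rot: [3.14, 0.698, 0.084]
force: [0.0, -0.6, 4.0]
grip_width: 0.0502
grip_force: 25.0
```

Call:
{"api": "send_rows", "payload": {
  "motion": [
    [[0.022,0,0.026],[0,0,0],-0.1],
    [[0,0,0],[0,0,0],-0.1]
  ]
}}

```text
time_s: 11.3
ee_pos: [0.559, -0.1925, 0.0645]
eef_rot: [3.14, 0.698, 0.083]
force: [-1.9, 0.7, 11.9]
grip_width: 0.0498
grip_force: 25.0
```

Call:
{"api": "send_rows", "payload": {
  "motion": [
    [[-0.022,0,-0.026],[0,0,0],-0.1],
    [[0,0,0],[0,0,0],0.2],
    [[0,0,0],[0,0,0],0.4],
    [[0,0,0],[0,0,0],0.6],
    [[0,0,0],[0,0,0],0.6],
    [[0,0,0],[0,0,0],0.6]
  ]
}}

```text
time_s: 11.9
ee_pos: [0.5589, -0.1925, 0.0639]
eef_rot: [3.14, 0.699, 0.084]
force: [1.3, 0.6, -0.4]
grip_width: 0.0751
grip_force: 0.0
```

Call:
{"api": "send_rows", "payload": {
  "motion": [
    [[0,0,-0.3],[0,0,0],0.6],
    [[0,0,-0.4],[0,0,0],0.6],
    [[0,0,-0.5],[0,0,0],0.6],
    [[0,0,-0.5],[0,0,0],0.6],
    [[0,0,-0.5],[0,0,0],0.6],
    [[0,0,-0.5],[0,0,0],0.6],
    [[0,0,-0.5],[0,0,0],0.6],
    [[0,0,-0.5],[0,0,0],0.6],
    [[0,0,-0.5],[0,0,0],0.6]
  ]
}}

```text
time_s: 12.8
ee_pos: [0.6401, -0.1854, 0.1616]
eef_rot: [3.14, 0.698, 0.084]
force: [0.4, 0.1, -0.6]
grip_width: 0.0752
grip_force: 0.0
```

```bash
cat m.py >/dev/null; python3 - <<'E'
from ik import *
st()
c=camera('side');cv2.imwrite('pics/rel.png',c['pixels'][80:400,120:420,::-1].repeat(2,1).repeat(2,0)[:600])
np.save("sideR.npy",c,allow_pickle=True)
W=cloud(c);h=cv2.cvtColor(c['pixels'],cv2.COLOR_RGB2HSV)
bl=((h[...,0]>108)&(h[...,0]<128)&(h[...,1]>150)&(W[...,2]>.125)&(W[...,2]<.17)).astype(np.uint8)
k,l,s,ce=cv2.connectedComponentsWithStats(bl)
for i in range(1,k):
    if s[i,4]>30:print(ce[i].round(),np.percentile(W[l==i],[2,50,98],0).round(4).tolist())
plan([.60,-.17,.30],rot(.084,0),12)
E
```

```text
t 12.8 tcp [ 0.6401 -0.1854  0.1616] grasp [ 0.6523 -0.1843  0.1761] z [-0.64  -0.055 -0.766] x [ 0.763  0.064 -0.643] q [-0.251  1.123  0.437 -0.272  2.233  1.14 ] F [ 0.4  0.1 -0.6] w 0.0752 0.0
[294. 180.] [[0.5387, -0.0476, 0.1443], [0.5518, -0.0318, 0.1491], [0.5657, -0.018, 0.151]]
[259. 230.] [[0.5342, 0.0962, 0.1442], [0.5477, 0.112, 0.149], [0.5615, 0.1254, 0.151]]
[221. 385.] [[0.4462, 0.3531, 0.1317], [0.46, 0.3677, 0.1343], [0.4745, 0.3816, 0.1363]]
n 12 shift [-0.227 -0.051 -0.269] turn [0.001 0.483 0.   ]
```

View pics/rel.png

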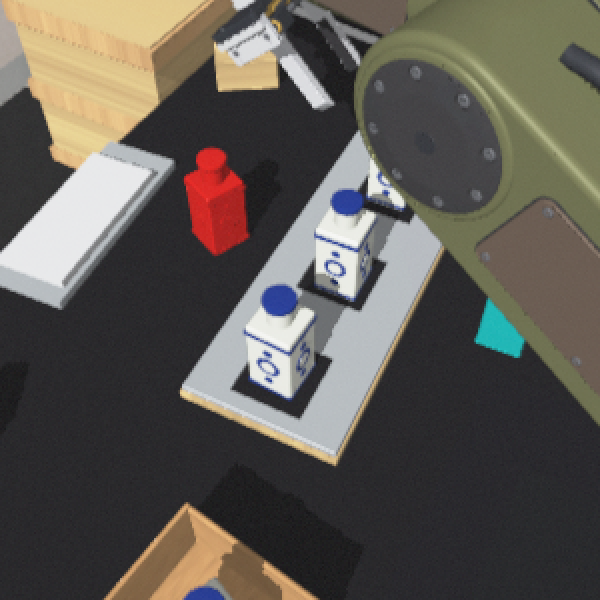

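The fallen vase now stands on square 1, with its lower part visible at crop (388,185) behind the forearm. The two standing vases haven't moved. Next I'll go up and towards the carton and measure the boxed vase's yaw.

Call:
{"api": "send_rows", "payload": {
  "motion": [
    [[-0.23,-0.05,-0.27],[0,0.48,0],0.6],
    [[-0.23,-0.05,-0.27],[0,0.48,0],0.6],
    [[-0.23,-0.05,-0.27],[0,0.48,0],0.6],
    [[-0.23,-0.05,-0.27],[0,0.48,0],0.6],
    [[-0.23,-0.05,-0.27],[0,0.48,0],0.6],
    [[-0.23,-0.05,-0.27],[0,0.48,0],0.6],
    [[-0.23,-0.05,-0.27],[0,0.48,0],0.6],
    [[-0.23,-0.05,-0.27],[0,0.48,0],0.6],
    [[-0.23,-0.05,-0.27],[0,0.48,0],0.6],
    [[-0.23,-0.05,-0.27],[0,0.48,0],0.6],
    [[-0.23,-0.05,-0.27],[0,0.48,0],0.6],
    [[-0.23,-0.05,-0.27],[0,0.48,0],0.6]
  ]
}}

```text
time_s: 14.05
ee_pos: [0.598, -0.1707, 0.2798]
eef_rot: [3.14, 0.004, 0.085]
force: [0.8, -0.7, 0.0]
grip_width: 0.0752
grip_force: 0.0
```

```bash
python3 - <<'E'
from ik import *
st()
A=[]
for n in("scene","side"):
    c=np.load(n+".npy",allow_pickle=True).item();W=cloud(c);h=cv2.cvtColor(c["pixels"],cv2.COLOR_RGB2HSV)
    d=np.linalg.norm(W[...,:2]-[.463,.366],axis=-1)
    for a,b in((.098,.108),(.06,.095)):
        m=(d<.045)&(W[...,2]>a)&(W[...,2]<b)&(h[...,1]<90)
        P=W[m];print(n,(a,b),m.sum(),cv2.minAreaRect(P[:,:2].astype(np.float32)))
        if a<.07:  # facade normals by local clusters
            nrm=cv2.fitLine(P[:,:2].astype(np.float32),cv2.DIST_HUBER,0,.01,.01).ravel();print("line",nrm,np.degrees(np.arctan2(nrm[1],nrm[0])))
        else: A.append(P[:,:2])
print("merged",cv2.minAreaRect(np.vstack(A).astype(np.float32)))
q=np.array(data()[-1][0])
for yaw in(-.3,-.3+np.pi/2,-.3-np.pi/2):
    print(yaw,ik([.463,.366,.2],rot(yaw,0),q))
plan([.463,.366,.25],rot(-.3,0),24)
E
```

```text
t 14.05 tcp [ 0.598  -0.1707  0.2798] grasp [ 0.5981 -0.1707  0.2988] z [-0.004 -0.001 -1.   ] x [ 0.996  0.085 -0.004] q [-0.336  0.428  1.178 -0.003  1.539  1.151] F [ 0.8 -0.7  0. ] w 0.0752 0.0
scene (0.098, 0.108) 179 ((0.46518856287002563, 0.36433669924736023), (0.04991830885410309, 0.053432855755090714), 71.16228485107422)
scene (0.06, 0.095) 225 ((0.4719553589820862, 0.3496495485305786), (0.06917466968297958, 0.03679893910884857), 27.353364944458008)
line [0.503542   0.86397076 0.48261648 0.35226628] 59.76538
side (0.098, 0.108) 717 ((0.46116581559181213, 0.366609662771225), (0.05003202706575394, 0.04962452873587608), 69.2613296508789)
side (0.06, 0.095) 191 ((0.45504769682884216, 0.3827382028102875), (0.06962838023900986, 0.03558354452252388), 25.31972312927246)
line [0.3538107  0.93531704 0.4409905  0.38211924] 69.27943
merged ((0.46438068151474, 0.3651304841041565), (0.05049147084355354, 0.05671882629394531), 69.5794906616211)
-0.3 (array([6.06865684e-01, 4.08942784e-01, 1.43186699e+00, 1.39474236e-09,
       1.30078288e+00, 2.47766201e+00]), np.float64(1.8285715164267913e-09))
1.2707963267948965 (array([6.06865685e-01, 4.08942785e-01, 1.43186699e+00, 8.94782384e-11,
       1.30078288e+00, 9.06865685e-01]), np.float64(1.9038659537784497e-10))
-1.8707963267948966 (array([0.49817279, 0.17603723, 2.12166905, 1.36944628, 0.20814966,
       2.55      ]), np.float64(0.7015430390066779))
n 24 shift [-0.262 -0.728  0.068] turn [0.001 0.001 0.134]
```

```bash
python3 - <<'E'
from ik import *
plan([.463,.3655,.25],rot(1.22,0),24)
q=np.array(data()[-1][0])
print(ik([.577,-.343,.285],rot(1.6,0),q),ik([.463,.3655,.285],rot(1.22,0),q))
E
```

```text
n 24 shift [ 0.302 -0.752  0.067] turn [-0.     0.002 -0.394]
(array([-5.90883739e-01,  5.54024595e-01,  1.02663249e+00,  1.96141604e-16,
        1.56093557e+00, -6.20087413e-01]), np.float64(3.3306690738754696e-15)) (array([ 6.06168080e-01,  3.53905879e-01,  1.31033174e+00, -4.08015191e-12,
        1.47735504e+00,  9.56964407e-01]), np.float64(3.5982079662376007e-10))
```

Call:
{"api": "send_rows", "payload": {
  "motion": [
    [[0.3,-0.75,0.07],[0,0,-0.394],0.4],
    [[0.3,-0.75,0.07],[0,0,-0.394],0.4],
    [[0.3,-0.75,0.07],[0,0,-0.394],0.4],
    [[0.3,-0.75,0.07],[0,0,-0.394],0.4],
    [[0.3,-0.75,0.07],[0,0,-0.394],0.4],
    [[0.3,-0.75,0.07],[0,0,-0.394],0.4],
    [[0.3,-0.75,0.07],[0,0,-0.394],0.4],
    [[0.3,-0.75,0.07],[0,0,-0.394],0.4],
    [[0.3,-0.75,0.07],[0,0,-0.394],0.4],
    [[0.3,-0.75,0.07],[0,0,-0.394],0.4],
    [[0.3,-0.75,0.07],[0,0,-0.394],0.4],
    [[0.3,-0.75,0.07],[0,0,-0.394],0.4]
  ]
}}

```text
time_s: 15.25
ee_pos: [0.6081, 0.1168, 0.2534]
eef_rot: [-3.138, 0.006, 0.654]
force: [-0.5, -0.4, -0.4]
grip_width: 0.0661
grip_force: 0.0
```

Call:
{"api": "send_rows", "payload": {
  "motion": [
    [[0.3,-0.75,0.07],[0,0,-0.394],0.4],
    [[0.3,-0.75,0.07],[0,0,-0.394],0.4],
    [[0.3,-0.75,0.07],[0,0,-0.394],0.4],
    [[0.3,-0.75,0.07],[0,0,-0.394],0.4],
    [[0.3,-0.75,0.07],[0,0,-0.394],0.4],
    [[0.3,-0.75,0.07],[0,0,-0.394],0.4],
    [[0.3,-0.75,0.07],[0,0,-0.394],0.4],
    [[0.3,-0.75,0.07],[0,0,-0.394],0.4],
    [[0.3,-0.75,0.07],[0,0,-0.394],0.4],
    [[0.3,-0.75,0.07],[0,0,-0.394],0.4],
    [[0.3,-0.75,0.07],[0,0,-0.394],0.4],
    [[0.3,-0.75,0.07],[0,0,-0.394],0.4]
  ]
}}

```text
time_s: 16.45
ee_pos: [0.4619, 0.3638, 0.2289]
eef_rot: [-3.135, 0.004, 1.221]
force: [0.6, -0.1, 0.3]
grip_width: 0.066
grip_force: 0.0
```

```bash
python3 - <<'E'
from h import *
st();plan([.463,.3655,.19],rot(1.22,0),4)
c=camera('scene');W=cloud(c);h=cv2.cvtColor(c['pixels'],cv2.COLOR_RGB2HSV)
bl=((h[...,0]>108)&(h[...,0]<128)&(h[...,1]>150)&(W[...,2]>.125)&(W[...,2]<.17)).astype(np.uint8)
k,l,s,ce=cv2.connectedComponentsWithStats(bl)
for i in range(1,k):
    if s[i,4]>30:print(ce[i].round(),np.percentile(W[l==i],[2,50,98],0).round(4).tolist())
E
```

```text
t 16.45 tcp [0.4619 0.3638 0.2289] grasp [0.4621 0.3638 0.2479] z [-0.007 -0.001 -1.   ] x [ 0.342  0.94  -0.004] q [0.603 0.373 1.369 0.003 1.406 0.952] F [ 0.6 -0.1  0.3] w 0.066 0.0
n 4 shift [0.018 0.005 0.483] turn [-0.013  0.007  0.003]
[390. 132.] [[0.4498, 0.3505, 0.13], [0.4666, 0.3631, 0.1331], [0.4796, 0.3775, 0.1366]]
[317. 182.] [[0.5414, 0.0927, 0.1454], [0.5555, 0.1062, 0.1484], [0.5677, 0.1198, 0.1519]]
[259. 204.] [[0.5467, -0.0512, 0.1459], [0.5605, -0.0369, 0.1484], [0.5727, -0.0237, 0.1525]]
[192. 232.] [[0.5548, -0.2064, 0.1455], [0.5698, -0.1922, 0.1486], [0.5833, -0.1783, 0.1512]]
```

The vase on square 1 stands with its lip at about (0.568, −0.191) and z≈0.152, which is where it should be. Now I'll descend onto the boxed vase.

Call:
{"api": "send_rows", "payload": {
  "motion": [
    [[0.02,0,0.48],[-0.01,0.01,0],0.4],
    [[0.02,0,0.48],[-0.01,0.01,0],0.4],
    [[0.02,0,0.48],[-0.01,0.01,0],0.4],
    [[0.02,0.01,0.48],[-0.01,0.01,0],0.4],
    [[0,0,0.425],[0,0,0],0.4],
    [[0,0,0.425],[0,0,0],0.4],
    [[0,0,0.425],[0,0,0],0.4],
    [[0,0,0.425],[0,0,0],0.4],
    [[0,0,0.425],[0,0,0],0.4],
    [[0,0,0.425],[0,0,0],0.4],
    [[0,0,0.425],[0,0,0],0.4],
    [[0,0,0.425],[0,0,0],0.4]
  ]
}}

```text
time_s: 17.7
ee_pos: [0.4635, 0.3654, 0.0682]
eef_rot: [-3.14, -0.001, 1.219]
force: [0.5, 0.9, -0.7]
grip_width: 0.0657
grip_force: 0.0
```

Call:
{"api": "send_rows", "payload": {
  "motion": [
    [[0,0,0],[0,0,0],-0.1],
    [[0,0,0],[0,0,0],-0.1],
    [[0,0,0],[0,0,0],-0.1],
    [[0,0,0],[0,0,0],-0.1],
    [[0,0,0],[0,0,0],-0.1]
  ],
  "squeeze": 25
}}

```text
time_s: 18.2
ee_pos: [0.4636, 0.3654, 0.0696]
eef_rot: [-3.14, -0.001, 1.22]
force: [-0.4, 0.2, -1.5]
grip_width: 0.0498
grip_force: 25.0
```

```bash
python3 - <<'E'
from h import *
st();plan([.463,.3655,.285],rot(1.22,0),12)
E
```

```text
t 18.2 tcp [0.4636 0.3654 0.0696] grasp [0.4636 0.3654 0.0886] z [-0.001  0.002 -1.   ] x [0.344 0.939 0.001] q [0.605 0.528 1.534 0.002 1.079 0.955] F [-0.4  0.2 -1.5] w 0.0498 24.97301012277603
n 12 shift [-0.    -0.002 -0.546] turn [-0.001 -0.001 -0.   ]
```

Call:
{"api": "send_rows", "payload": {
  "motion": [
    [[0,0,-0.2],[0,0,0],-0.1],
    [[0,0,-0.4],[0,0,0],-0.1],
    [[0,0,-0.6],[0,0,0],-0.1],
    [[0,0,-0.6],[0,0,0],-0.1],
    [[0,0,-0.6],[0,0,0],-0.1],
    [[0,0,-0.6],[0,0,0],-0.1],
    [[0,0,-0.6],[0,0,0],-0.1],
    [[0,0,-0.6],[0,0,0],-0.1],
    [[0,0,-0.6],[0,0,0],-0.1],
    [[0,0,-0.6],[0,0,0],-0.1],
    [[0,0,-0.6],[0,0,0],-0.1],
    [[0,0,-0.6],[0,0,0],-0.1]
  ]
}}

```text
time_s: 19.4
ee_pos: [0.4635, 0.365, 0.2692]
eef_rot: [-3.141, -0.002, 1.22]
force: [0.4, -0.1, -1.9]
grip_width: 0.0497
grip_force: 25.0
```

```bash
python3 - <<'E'
from h import *
st();plan([.577,-.343,.285],rot(1.6,0),36)
c=camera('side');cv2.imwrite('pics/held.png',c['pixels'][:,:,::-1])
E
```

```text
t 19.4 tcp [0.4635 0.365  0.2692] grasp [0.4635 0.3649 0.2882] z [-0.     0.002 -1.   ] x [0.344 0.939 0.002] q [0.604 0.352 1.305 0.002 1.483 0.955] F [ 0.4 -0.1 -1.9] w 0.0497 24.971854090690613
n 36 shift [-0.633  0.213  0.002] turn [-0.    -0.    -0.088]
```

View pics/held.png

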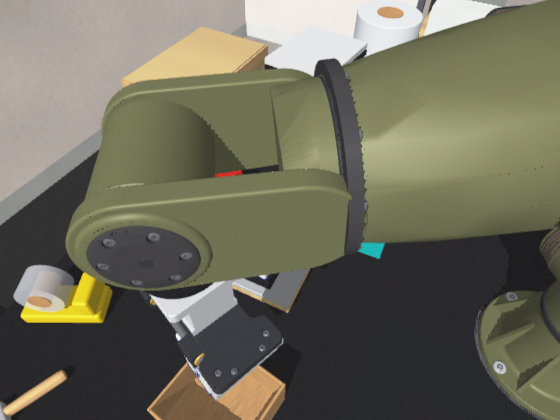

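The side view shows the gripper over the carton at (225,345), and the arm hides the vase. The force and the 49.7 mm opening confirm it is held, with its foot at about z=0.205. I'll carry it over to place0.

Call:
{"api": "send_rows", "payload": {
  "motion": [
    [[-0.3,0.1,0],[0,0,-0.04],-0.1],
    [[-0.63,0.21,0],[0,0,-0.088],-0.1],
    [[-0.63,0.21,0],[0,0,-0.088],-0.1],
    [[-0.63,0.21,0],[0,0,-0.088],-0.1],
    [[-0.63,0.21,0],[0,0,-0.088],-0.1],
    [[-0.63,0.21,0],[0,0,-0.088],-0.1],
    [[-0.63,0.21,0],[0,0,-0.088],-0.1],
    [[-0.63,0.21,0],[0,0,-0.088],-0.1],
    [[-0.63,0.21,0],[0,0,-0.088],-0.1],
    [[-0.63,0.21,0],[0,0,-0.088],-0.1],
    [[-0.63,0.21,0],[0,0,-0.088],-0.1],
    [[-0.63,0.21,0],[0,0,-0.088],-0.1]
  ]
}}

```text
time_s: 20.65
ee_pos: [0.4689, 0.1353, 0.2661]
eef_rot: [-3.139, -0.0, 1.341]
force: [-0.2, -0.3, -2.9]
grip_width: 0.0501
grip_force: 25.0
```

Call:
{"api": "send_rows", "payload": {
  "motion": [
    [[-0.63,0.21,0],[0,0,-0.088],-0.1],
    [[-0.63,0.21,0],[0,0,-0.088],-0.1],
    [[-0.63,0.21,0],[0,0,-0.088],-0.1],
    [[-0.63,0.21,0],[0,0,-0.088],-0.1],
    [[-0.63,0.21,0],[0,0,-0.088],-0.1],
    [[-0.63,0.21,0],[0,0,-0.088],-0.1],
    [[-0.63,0.21,0],[0,0,-0.088],-0.1],
    [[-0.63,0.21,0],[0,0,-0.088],-0.1],
    [[-0.63,0.21,0],[0,0,-0.088],-0.1],
    [[-0.63,0.21,0],[0,0,-0.088],-0.1],
    [[-0.63,0.21,0],[0,0,-0.088],-0.1],
    [[-0.63,0.21,0],[0,0,-0.088],-0.1]
  ]
}}

```text
time_s: 21.85
ee_pos: [0.5044, -0.1007, 0.2657]
eef_rot: [-3.139, -0.001, 1.468]
force: [-0.0, 0.7, -3.5]
grip_width: 0.0499
grip_force: 25.0
```

```bash
python3 - <<'E'
from h import *
st();plan([.577,-.343,.285],rot(1.6,0),12)
E
```

```text
t 21.85 tcp [ 0.5044 -0.1007  0.2657] grasp [ 0.5044 -0.1007  0.2847] z [-0.002  0.002 -1.   ] x [0.103 0.995 0.001] q [-2.690e-01  1.800e-01  1.529e+00  1.000e-03  1.435e+00 -1.660e-01] F [-0.   0.7 -3.5] w 0.0499 24.971892535686493
n 12 shift [-0.664  0.23  -0.002] turn [-0.002 -0.001 -0.092]
```

Call:
{"api": "send_rows", "payload": {
  "motion": [
    [[-0.66,0.23,0],[0,0,-0.09],-0.1],
    [[-0.66,0.23,0],[0,0,-0.09],-0.1],
    [[-0.66,0.23,0],[0,0,-0.09],-0.1],
    [[-0.66,0.23,0],[0,0,-0.09],-0.1],
    [[-0.66,0.23,0],[0,0,-0.09],-0.1],
    [[-0.66,0.23,0],[0,0,-0.09],-0.1],
    [[-0.66,0.23,0],[0,0,-0.09],-0.1],
    [[-0.66,0.23,0],[0,0,-0.09],-0.1],
    [[-0.66,0.23,0],[0,0,-0.09],-0.1],
    [[-0.66,0.23,0],[0,0,-0.09],-0.1],
    [[-0.66,0.23,0],[0,0,-0.09],-0.1],
    [[-0.66,0.23,0],[0,0,-0.09],-0.1]
  ]
}}

```text
time_s: 23.05
ee_pos: [0.5766, -0.3414, 0.2651]
eef_rot: [-3.139, -0.002, 1.597]
force: [-0.5, 0.7, -3.3]
grip_width: 0.05
grip_force: 25.0
```

```bash
python3 - <<'E'
from h import *
st();plan([.577,-.343,.118],rot(1.6,0),12)
for n in("scene","side"):
    c=camera(n);np.save(n+"2.npy",c,allow_pickle=True)
    cv2.imwrite(f'pics/p0_{n}.png',c['pixels'][:,:,::-1])
E
```

```text
t 23.05 tcp [ 0.5766 -0.3414  0.2651] grasp [ 0.5767 -0.3415  0.2841] z [-0.003  0.002 -1.   ] x [-0.026  1.     0.002] q [-0.589  0.554  1.029  0.     1.562 -0.616] F [-0.5  0.7 -3.3] w 0.05 24.972687363624573
n 12 shift [-0.005  0.001  0.461] turn [-0.002 -0.002 -0.002]
```

View pics/p0_side.png

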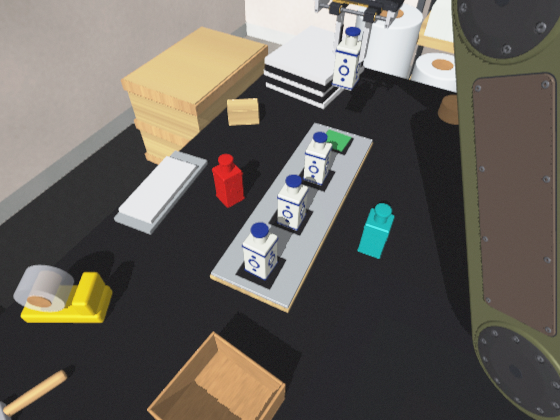

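The side view shows the boxed vase held upright over the card at (348,60), with three vases standing on the lane. I'll lower it.

Call:
{"api": "send_rows", "payload": {
  "motion": [
    [[0,0,0.46],[0,0,0],-0.1],
    [[0,0,0.46],[0,0,0],-0.1],
    [[0,0,0.46],[0,0,0],-0.1],
    [[0,0,0.46],[0,0,0],-0.1],
    [[0,0,0.46],[0,0,0],-0.1],
    [[0,0,0.46],[0,0,0],-0.1],
    [[0,0,0.46],[0,0,0],-0.1],
    [[0,0,0.46],[0,0,0],-0.1],
    [[0,0,0.46],[0,0,0],-0.1],
    [[0,0,0.46],[0,0,0],-0.1],
    [[0,0,0.4],[0,0,0],-0.1],
    [[0,0,0.3],[0,0,0],-0.1]
  ]
}}

```text
time_s: 24.35
ee_pos: [0.577, -0.3401, 0.1059]
eef_rot: [-3.14, -0.002, 1.597]
force: [-0.5, 0.4, -2.4]
grip_width: 0.0497
grip_force: 25.0
```

Call:
{"api": "send_rows", "payload": {
  "motion": [
    [[0,0,0.1],[0,0,0],-0.1],
    [[0,0,0.06],[0,0,0],-0.1],
    [[0,0,0.04],[0,0,0],-0.1],
    [[0,0,0.04],[0,0,0],-0.1]
  ]
}}

```text
time_s: 24.75
ee_pos: [0.5774, -0.3403, 0.1005]
eef_rot: [-3.141, -0.001, 1.597]
force: [-0.0, 0.8, -3.2]
grip_width: 0.0498
grip_force: 25.0
```

Call:
{"api": "send_rows", "payload": {
  "motion": [
    [[-0.02,0,0.1],[0,0,0],-0.1],
    [[-0.02,0,0.1],[0,0,0],-0.1],
    [[-0.02,0,0.1],[0,0,0],-0.1],
    [[-0.01,0,0.05],[0,0,0],-0.1],
    [[0,0,0.04],[0,0,0],-0.1],
    [[0,0,0.03],[0,0,0],-0.1]
  ]
}}

```text
time_s: 25.35
ee_pos: [0.5772, -0.3423, 0.0873]
eef_rot: [-3.141, -0.001, 1.597]
force: [-0.6, 0.5, -4.4]
grip_width: 0.0498
grip_force: 25.0
```

Call:
{"api": "send_rows", "payload": {
  "motion": [
    [[0,0,0.03],[0,0,0],-0.1],
    [[0,0,0.03],[0,0,0],-0.1]
  ]
}}

```text
time_s: 25.55
ee_pos: [0.5772, -0.3423, 0.0856]
eef_rot: [-3.141, -0.001, 1.597]
force: [-0.3, -0.0, -2.7]
grip_width: 0.0496
grip_force: 25.0
```

Call:
{"api": "send_rows", "payload": {
  "motion": [
    [[0,0,0.03],[0,0,0],-0.1],
    [[0,0,0],[0,0,0],-0.1]
  ]
}}

```text
time_s: 25.75
ee_pos: [0.5772, -0.3423, 0.0847]
eef_rot: [-3.141, -0.001, 1.597]
force: [0.6, -0.4, -4.2]
grip_width: 0.0501
grip_force: 25.0
```

Call:
{"api": "send_rows", "payload": {
  "motion": [
    [[0,0,0.02],[0,0,0],-0.1],
    [[0,0,0],[0,0,0],-0.1]
  ]
}}

```text
time_s: 25.95
ee_pos: [0.5772, -0.3424, 0.0846]
eef_rot: [-3.141, -0.001, 1.597]
force: [-2.3, 0.8, 3.0]
grip_width: 0.0502
grip_force: 25.0
```

Contact. I'll release and retreat straight up.

Call:
{"api": "send_rows", "payload": {
  "motion": [
    [[0,0,0],[0,0,0],0.15],
    [[0,0,0],[0,0,0],0.3],
    [[0,0,0],[0,0,0],0.5],
    [[0,0,0],[0,0,0],0.5],
    [[0,0,0],[0,0,0],0.5],
    [[0,0,-0.2],[0,0,0],0.5],
    [[0,0,-0.3],[0,0,0],0.5],
    [[0,0,-0.5],[0,0,0],0.5],
    [[0,0,-0.5],[0,0,0],0.5],
    [[0,0,-0.6],[0,0,0],0.5],
    [[0,0,-0.8],[0,0,0],0.5],
    [[0,0,-0.8],[0,0,0],0.5]
  ]
}}

```text
time_s: 27.15
ee_pos: [0.5773, -0.3424, 0.1975]
eef_rot: [-3.141, -0.001, 1.597]
force: [-0.7, 0.5, 0.3]
grip_width: 0.0705
grip_force: 0.0
```

Call:
{"api": "send_rows", "payload": {
  "motion": [
    [[0,0,-0.8],[0,0,0],0.5],
    [[0,0,-0.8],[0,0,0],0.5],
    [[0,0,-0.6],[0,0,0],0.5],
    [[0,0,-0.3],[0,0,0],0.5],
    [[0,0,0],[0,0,0],0.5],
    [[0,0,0],[0,0,0],0.5]
  ]
}}

```text
time_s: 27.75
ee_pos: [0.5772, -0.3424, 0.2695]
eef_rot: [-3.14, -0.002, 1.597]
force: [0.4, 0.5, -0.9]
grip_width: 0.0702
grip_force: 0.0
```

```bash
python3 - <<'E'
from h import *
st()
for n in("scene","side"):
    c=camera(n)
    W=cloud(c);h=cv2.cvtColor(c['pixels'],cv2.COLOR_RGB2HSV)
    cv2.imwrite(f'pics/end_{n}.png',c['pixels'][:,:,::-1])
    bl=((h[...,0]>108)&(h[...,0]<128)&(h[...,1]>150)&(W[...,2]>.125)&(W[...,2]<.17)).astype(np.uint8)
    k,l,s,ce=cv2.connectedComponentsWithStats(bl)
    for i in range(1,k):
        if s[i,4]>30:print(n,ce[i].round(),np.percentile(W[l==i],[2,50,98],0).round(4).tolist())
E
```

```text
t 27.75 tcp [ 0.5772 -0.3424  0.2695] grasp [ 0.5773 -0.3425  0.2885] z [-0.002  0.002 -1.   ] x [-0.026  1.     0.002] q [-5.900e-01  5.550e-01  1.018e+00  1.000e-03  1.571e+00 -6.160e-01] F [ 0.4  0.5 -0.9] w 0.0702 0.0
scene [317. 182.] [[0.5384, 0.0924, 0.1452], [0.554, 0.1073, 0.1486], [0.5682, 0.1215, 0.1509]]
scene [259. 204.] [[0.5426, -0.0505, 0.1461], [0.5581, -0.0364, 0.1485], [0.5721, -0.0223, 0.1517]]
scene [193. 232.] [[0.555, -0.2057, 0.146], [0.5698, -0.192, 0.1488], [0.5834, -0.1786, 0.1515]]
side [341. 102.] [[0.5595, -0.355, 0.1426], [0.5745, -0.3372, 0.1492], [0.5895, -0.3242, 0.1511]]
side [320. 137.] [[0.5503, -0.2014, 0.1439], [0.5629, -0.1851, 0.1489], [0.577, -0.1737, 0.1509]]
side [293. 181.] [[0.5387, -0.0474, 0.1437], [0.5516, -0.0312, 0.149], [0.5658, -0.0189, 0.1515]]
side [259. 230.] [[0.5348, 0.0971, 0.1439], [0.5478, 0.1121, 0.1493], [0.5618, 0.1247, 0.1513]]
```

View pics/end_side.png

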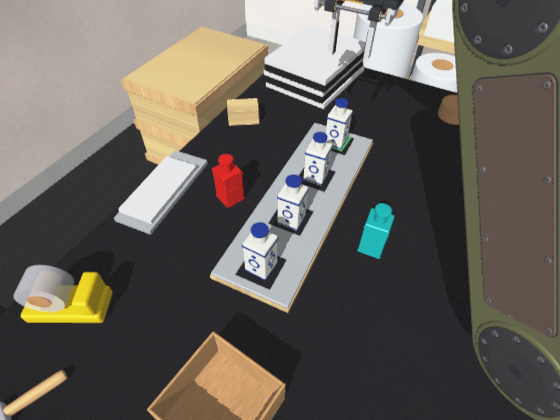

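The final side view shows four upright vases, one per square, with lips at (341,102), (320,137), (293,181) and (259,230). The gripper is well clear, so I'm handing in.

```bash
python3 -c "
from h import *
print(hand_in())"
```

```text
the job is handed in; nothing more can be done
None
```

I handed the job in at about 28 s: both vases stand upright near the middle of their squares (fallen one on square 1, boxed one on the green card), the two standing vases show no movement in the images, and no verdict came back.

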